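Hang the pump key on its latching peg

TASK

Take the steel pump key with the round eye out of the rack, slide its eye along the peg of the stand and press it gently back against the sprung buffer until the little gravity flap under the peg, lifted by the eye, has dropped again behind it. Leave the key hanging freely from the peg, locked in by the flap, and leave the blank key in its slot. Never press on the stand harder than 25 N.

Things in the scene. Friction and masses are not known exactly. Their poses are not given: they have to be found in the camera images.
- key: flat steel pump key with a round eye, 0.27 kg, 6 mm thick, 173 mm tall, upright in one of the rack's slots. Origin: centre of its lower end; z up the key, y normal to the plate, x across it. Two-pronged foot 24 mm wide; above the eye a grip tab 22 mm wide, 120 to 173 mm above the origin, to be pinched across its 6 mm. Same either way round.
- key_eye (a point): centre of the key's eye (ring of 28 mm bore, 50 mm outside), 95 mm above the key's origin; axes as the key's
- blank: blank key in the rack's other slot: same outline, size, material, origin and axes as the key, but a solid disc where the eye would be; stays in its slot
- rack: fixed grey plastic block 160 (x) x 60 (y) x 55 mm high; two slots in its top at x = -37.5 and +37.5 mm, narrow along y, 1 mm play each side, floor 10 mm above the bench. Either key may stand in either slot. Origin: centre of its underside on the bench, z up
- stand: fixed stand on the bench, origin at bench height, z up. Its level steel peg (10 mm diameter, coned tip) runs along -x in the plane y = 0; the eye goes on along +x. The peg is clamped by hand and not measured: axis anywhere from 164 to 176 mm above the bench, stick-out anywhere from 0 to 14 mm. Post and clamp behind the buffer reach at most 22 mm above the peg's axis.
- peg_tip (a point): fixed mark on the stand where the peg's tip would be at stick-out 0 and axis height 170 mm: x = -101 mm in the stand's frame, its axes the stand's. The true tip lies 0 to 14 mm further out (-x) and up to 6 mm higher or lower. The flap's pivot is 20 mm inward of the true tip
- buffer_face (a point): fixed mark like peg_tip, x = -42 mm: front of the rubber buffer (32 mm disc round the peg) at stick-out 0; the true face is 59 mm inward of the true tip. Spring 2.5 N/mm, 4 mm travel, then solid. With the eye's upper rim resting on the peg, pressing the buffer in about 2 mm (5 N) lets the flap drop; with the eye held over 3 mm higher it does not drop
- flap (a joint): gravity flap (rad): 0 hanging on its stop, grows as it is lifted; 0.3 to 0.4 as an eye resting on the peg passes. A light bar 42 x 6 x 5 mm hinged in the peg, sloping 48 degrees down towards the buffer. An eye pushed on swings it up; once past, it falls by itself and its end stops the eye from coming back
There are look-alikes about, which are no part of the job. What is shaped like the key but orange is not meant.

How it is judged (in metres and radians):
On the way, in this order (a step that is already met when the one before it is completed fails the run):
1. the key is drawn up out of its slot (z of key_eye in the frame of rack above 0.155 m), for 0.1 s.
2. the eye is on the peg and lifts the flap (value of joint flap above 0.12 rad and x of key_eye in the frame of stand between -0.11 and -0.02 m and y of key_eye in the frame of stand between -0.012 and 0.012 m and z of key_eye in the frame of stand between 0.148 and 0.188 m), for 0.04 s.
At the end, for the whole second after the job is handed in: The key hangs on the peg, swaying under 0.2 m/s, upright to 0.25 rad, its eye between buffer and flap (eye centre 30 to 64.5 mm out from the stand's origin, within 10 mm sideways, 148 to 172 mm high); the flap is down within 0.06 rad of its stop; the blank is within 20 mm of its place (value of joint flap below 0.06 rad and x of key_eye in the frame of stand between -0.0645 and -0.03 m and y of key_eye in the frame of stand between -0.01 and 0.01 m and z of key_eye in the frame of stand between 0.148 and 0.172 m and angle between key's own z axis and vertical below 0.25 rad and linear speed of key below 0.2 m/s and distance of blank from where it was at the start of the episode below 0.02 m); the robot touches nothing.
It fails at once if the key is pressed against the stand with more than 25 N (contact force between key and stand above 25 N).
It fails at once if the blank key is pulled out or knocked by more than 20 mm (distance of blank from where it was at the start of the episode above 0.02 m).
It also fails if it takes over 51 s, if anything falls off the work surface, if the arm or the gripper's body presses on something with over 40 N, if the wrist force passes 120 N, or if a joint passes its speed limit or range.

ROBOT

A 6-joint arm with a two-finger parallel gripper is mounted at the origin on the work surface. World frame = base frame: x ahead of the robot, y to its left, z up, the work surface at z = 0. Lengths are in m, angles in degrees, forces in N, time in s.
With the tool pointing down it reaches from about 0.4 to 0.825 m from the base axis. Payload 7 kg.
Tool frame: the origin (TCP) lies between the finger pads; the fingertips stand 19 mm ahead of it and the grasp point (between the pads) is the TCP (r.tip_extent is the distance from the TCP to the fingertips, in m); z points along the fingers, y is the direction in which the jaws open and shut (so a half turn about z gives the same grasp; the last joint's range is limited). The gripper opens to 88 mm and grips with 3 to 60 N. Pads are 19 mm wide; open, the fingers measure 130 mm over their backs; the gripper's body (78 mm by 193 mm) begins 47 mm behind the grasp point.
Start: joints at [-50.128, 20.546, 0.682, 0, -70.136, -16.507], TCP at [0.268, -0.62, 0.246] pointing down, gripper open.
Joint ranges: [-176.03, 176.03], [-82.01, 121.73], [-58.28, 71.71], [-173.87, 95.51], [-174.79, -0.11], [-173.66, 173.66]. Speed limits (degrees/s): [136.94, 136.94, 172.46, 180, 180, 180].

INTERFACE

Orientations are given as [roll, pitch, yaw] about the fixed x, y, z axes, in that order (R = Rz(yaw) Ry(pitch) Rx(roll)).
In Python, from plant import r, capture, workorder, spotter gives the robot as it stands.
- The arm moves only by the tool step_arm, never from a script. Its argument "motion" is a list of rows, each a list of 5 numbers: the finger opening in m, from 0 to 0.0876, then the shift along the tool's x, y, z in m, then the turn about the tool's z in rad. In form: [[grip, dx, dy, dz, roll], ...]. A call has 1 to 5 rows; each row is the pose to reach, as a shift and turn from the pose commanded when the call began, along the tool's axes at that moment; what a row does not reach only later rows make up. A row lasts 1/8 s, in which the tool goes at most 62.5 mm and 10.7 degrees, less where a joint would pass 70% of its speed; a pose out of reach is approached as far as the arm can. A call with a gripper value outside its range is refused whole. The fingers move at their own pace and stop on an object; "newtons" is the grip in N (left out, the last holds). Time passes only in rows, so rows that repeat a pose let the fingers close. It gives the time, the measured TCP pose, the force and the opening at its end, in the units of the state.
- r.get_state(): the state, without advancing time (a new reading comes with each control period).
- capture(name): name is "side" or "top" or "wrist"; returns a dict with "image" (480x640x3 uint8, red, green, blue), "z_map" (480x640 float32, m along the optical axis (not along the pixel's ray), 0 where there is no reading), "fx", "fy", "cx", "cy" (pixels), "pose" (4x4, takes a point from camera to world coordinates). Camera axes: x right, y down, z forward; pixel columns grow to the right and rows downward; lengths in m; the calibration is good to about 2 mm. A picture is of the moment at which its call begins.
- workorder.close_job(): hands the job in, once; it reports no verdict.
Trained networks look in the newest picture that a camera, given by its name, has taken for a name from the list of things; names that differ only in an ending like _2 or _b are one class to them, and where a whole thing is asked for, a point or a joint stands for the part that bears it (a point fixed in the world has none). Each returns a list of dicts, best first, with "p" (0 to 1); they miss things now and then, are a little off and sometimes report something else, mostly with a low value. They report only what shows in the picture. A call takes as long as a camera call. They do not tell look-alikes from the thing itself.
- spotter.regions_of(camera, label): "mask" (480x640 bool, what is visible of it).
- spotter.tip_of(camera, label): "location" ([x, y, z] in m, in world coordinates, good to about 4 mm: a listed point, or the origin of a listed thing).
The state is a dict: "time_s": time; "joints": joint angles; "qd": joint speeds; "joint_torque": joint torques, N m; "tcp_pos": TCP position; "eef_rot": TCP orientation; "contact_force": force on the tool from outside, world axes, zero at the start; "moment": the same for the moment, N m; "gripper_width": finger opening in m.
Only numpy, scipy, OpenCV 4.12 (cv2) and the standard library are available. Lean on these libraries where they do the work, as an engineer would, in place of code of your own. Each camera call takes 0.05 s, during which the arm holds its last target.

## Working session

There is one attempt and no reset: what is moved stays moved. The work goes in short steps, Python scripts to look and compute and a tool call to move; the robot and the scene stay as the last step left them, time stands still between calls to the robot, and variables do not carry over. Pictures are saved under pics/ and viewed, and the job is handed in when it is done.

Besides the shell and the picture viewer there is one more tool, called after ">>>" as name([rows], argument=value, ...), one row to a line, values as JSON. step_arm: Moves the arm, as the interface text tells. Its arguments: {"type":"object","properties":{"motion":{"type":"array","items":{"type":"array","items":{"type":"number"}}},"newtons":{"type":"number"}},"required":["motion"]}

```bash
mkdir -p pics; ls; python3 - <<'E'
from plant import r, capture, workorder, spotter
import cv2, numpy as np
print(r.get_state())
for n in ["side","top"]:
    c=capture(n); cv2.imwrite(f"pics/{n}0.png",c["image"][:,:,::-1]); np.savez(f"{n}0.npz",**c)
    print(n,c["fx"],c["cx"],c["cy"],c["pose"].round(4).tolist())
    for l in ["key","key_eye","blank","rack","stand","peg_tip","buffer_face","flap"]:
        try: print(l,[(round(d["p"],2),np.round(d["location"],4).tolist()) for d in spotter.tip_of(n,l)][:4])
        except Exception as e: print(l,e)
print(r.get_state()["time_s"])
E
```

```text
pics
{'time_s': 0.0, 'joints': array([-5.01277186e+01,  2.05900735e+01,  6.33066048e-01, -1.99582480e-02,
       -7.01343756e+01, -1.65047313e+01]), 'qd': array([-0.06663624,  0.03453291, -0.02525235,  0.0138139 , -0.00073924,
       -0.03242993]), 'joint_torque': array([-1.67032135e-04, -5.82702613e+01,  2.93050861e+01,  6.99724317e+00,
        6.79077086e-03, -1.48189620e-04]), 'tcp_pos': array([ 0.26749653, -0.61923683,  0.24463315]), 'eef_rot': array([ 1.79907052e+02, -7.97496113e-03, -1.56639241e+02]), 'contact_force': array([ 0.09121809, -0.53802084,  0.19505947]), 'moment': array([-0.04957162,  0.05146761,  0.0146958 ]), 'gripper_width': 0.08787727042885554}
side 499.23467029169257 313.98598835743735 236.64448422955073 [[-0.8691, -0.2789, 0.4084, 0.1615], [-0.4941, 0.5243, -0.6935, 0.5899], [-0.0207, -0.8046, -0.5935, 0.6618], [0.0, 0.0, 0.0, 1.0]]
key [(0.8, [0.6483, -0.3207, 0.0012]), (0.76, [0.5557, -0.3281, 0.0017])]
key_eye [(0.97, [0.6426, -0.3133, 0.0929]), (0.89, [0.5507, -0.3344, 0.0936]), (0.62, [0.5544, -0.2366, 0.1038])]
blank []
rack [(0.61, [0.5196, -0.2326, 0.00
[... 164 characters left out ...]
_face, key, key_eye, peg_tip, rack, stand
top 471.6550496449365 315.4518207331731 233.54247538686866 [[0.0008, -0.9934, 0.1147, 0.4745], [-1.0, -0.0008, 0.0, -0.0396], [0.0001, -0.1147, -0.9934, 0.91], [0.0, 0.0, 0.0, 1.0]]
key [(0.95, [0.6392, -0.3163, 0.0028]), (0.81, [0.5534, -0.3328, -0.0031]), (0.59, [0.5589, -0.2373, 0.0104])]
key_eye [(0.85, [0.6386, -0.3195, 0.0931]), (0.63, [0.5626, -0.2379, 0.103])]
blank [(0.75, [0.4825, -0.2269, 0.0133])]
rack [(0.56, [0.5182, -0.2336, 0.0084])]
stand [(0.85, [0.4775, 0.2323, 0.0031])]
peg_tip [(0.83, [0.5398, 0.1507, 0.1729])]
buffer_face [(0.79, [0.5022, 0.1966, 0.1704])]
flap it knows: blank, buffer_face, key, key_eye, peg_tip, rack, stand
0.8
```

View pics/side0.png

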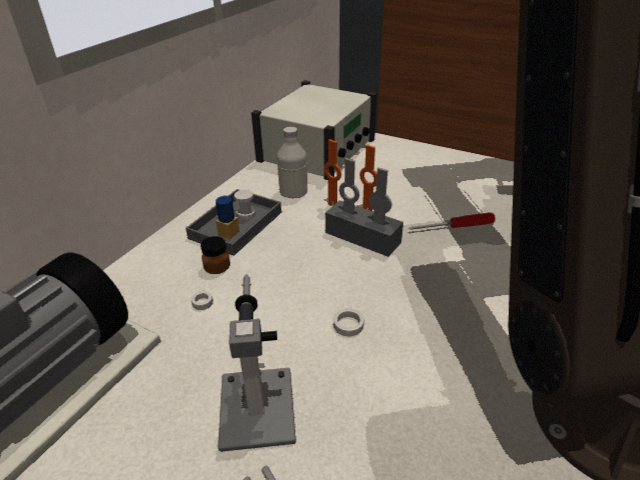

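View pics/top0.png

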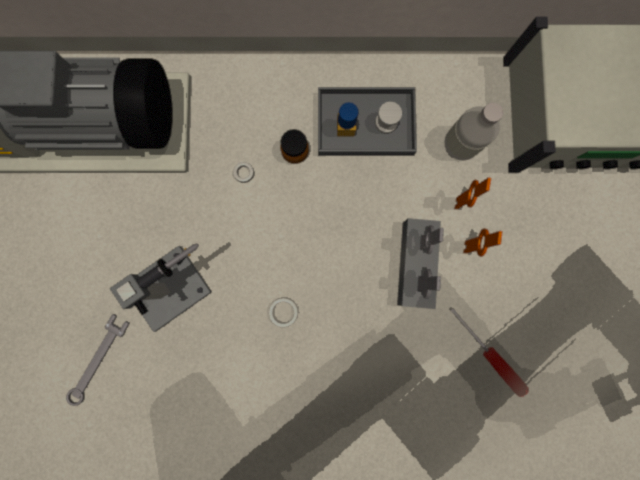

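The candidates for the key are:
- Grey ring-eye piece at side (349,190).
- Grey solid-disc piece at side (381,205), which is the blank.
- Orange look-alikes at side (333,170) and (369,177).
- Loose rings on the bench at side (348,321) and (202,299), and a spanner at top (98,360).

I choose the grey one at (349,190) and will check it in a close crop.

```bash
cat > h.py <<'E'
import numpy as np, cv2
def cloud(c):
    z=c["z_map"]; v,u=np.mgrid[0:480,0:640]
    P=np.stack([(u-c["cx"])/c["fx"]*z,(v-c["cy"])/c["fy"]*z,z],-1)
    T=c["pose"]; W=P@T[:3,:3].T+T[:3,3]; W[z<=0]=np.nan
    return W
def proj(c,p):
    T=c["pose"]; q=(np.asarray(p)-T[:3,3])@T[:3,:3]
    return c["fx"]*q[...,0]/q[...,2]+float(c["cx"]),c["fy"]*q[...,1]/q[...,2]+float(c["cy"])
E
python3 - <<'E'
from h import *
s=dict(np.load("side0.npz")); t=dict(np.load("top0.npz"))
a=cv2.resize(s["image"][130:260,300:430,::-1],(520,520),interpolation=cv2.INTER_CUBIC)
b=cv2.resize(s["image"][260:360,200:300,::-1],(280,280),interpolation=cv2.INTER_CUBIC)
d=cv2.resize(t["image"][220:310,100:240,::-1],(280,180),interpolation=cv2.INTER_CUBIC)
out=np.zeros((520,800,3),np.uint8); out[:,:520]=a; out[:280,520:]=b; out[300:480,520:]=d
cv2.imwrite("pics/crop0.png",out)
for n,c in (("side",s),("top",t)):
    W=cloud(c); im=c["image"].astype(int); sat=im.max(-1)-im.min(-1)
    # rack region
    box=(abs(W[...,0]-.52)<.12)&(abs(W[...,1]+.233)<.06)&(sat<40)
    m=box&(abs(W[...,2]-.055)<.006); pts=W[m]
    print(n,"racktop",m.sum(),cv2.minAreaRect((pts[:,:2]*1000).astype(np.float32)), pts[:,2].mean())
    for x0 in (.483,.558):
        k=box&(W[...,2]>.075)&(W[...,2]<.2)&(abs(W[...,0]-x0)<.032); p=W[k]
        print(" key",x0,len(p),np.median(p,0).round(4),p[:,2].max().round(4))
        tb=p[p[:,2]>.145]; print("  tab",len(tb),tb.mean(0).round(4) if len(tb) else None, tb.min(0).round(4) if len(tb) else None,tb.max(0).round(4) if len(tb) else None)
        if len(p)>20:
            vx,vy,x,y=cv2.fitLine((p[:,:2]*1000).astype(np.float32),cv2.DIST_HUBER,0,.01,.01).ravel(); print("  line",np.degrees(np.arctan2(vy,vx)),x,y)
    # peg
    k=(W[...,2]>.145)&(W[...,2]<.21)&(abs(W[...,0]-.53)<.08)&(abs(W[...,1]-.17)<.08)
    p=W[k]; print(" stand hi",len(p))
    np.save(n+"_peg.npy",p)
E
```

```text
side racktop 1181 ((521.4955444335938, -230.61270141601562), (66.54341888427734, 161.8296356201172), 84.82048034667969) 0.055133422489915845
 key 0.483 664 [ 0.483  -0.225   0.1187] 0.1848
  tab 188 [ 0.4831 -0.2252  0.1655] [ 0.473  -0.2307  0.1453] [ 0.4947 -0.2209  0.1848]
  line -4.674788 483.25983 -225.11894
 key 0.558 521 [ 0.5579 -0.2317  0.1269] 0.1853
  tab 182 [ 0.5585 -0.2318  0.1658] [ 0.5473 -0.2365  0.145 ] [ 0.5714 -0.2266  0.1853]
  line -4.1964397 558.1627 -231.75214
 stand hi 915
top racktop 2272 ((520.3035278320312, -231.08331298828125), (61.047515869140625, 160.4475555419922), 84.95093536376953) 0.05635491964314199
 key 0.483 393 [ 0.4827 -0.2253  0.1258] 0.1887
  tab 138 [ 0.483  -0.226   0.1725] [ 0.473  -0.231   0.1455] [ 0.4938 -0.2234  0.1887]
  line -5.9450555 478.7533 -224.74889
 key 0.558 370 [ 0.5565 -0.2321  0.1273] 0.1871
  tab 142 [ 0.5566 -0.2326  0.1715] [ 0.5463 -0.2378  0.145 ] [ 0.5678 -0.2302  0.1871]
  line -3.6737216 551.63135 -231.5764
 stand hi 1239
```

View pics/crop0.png

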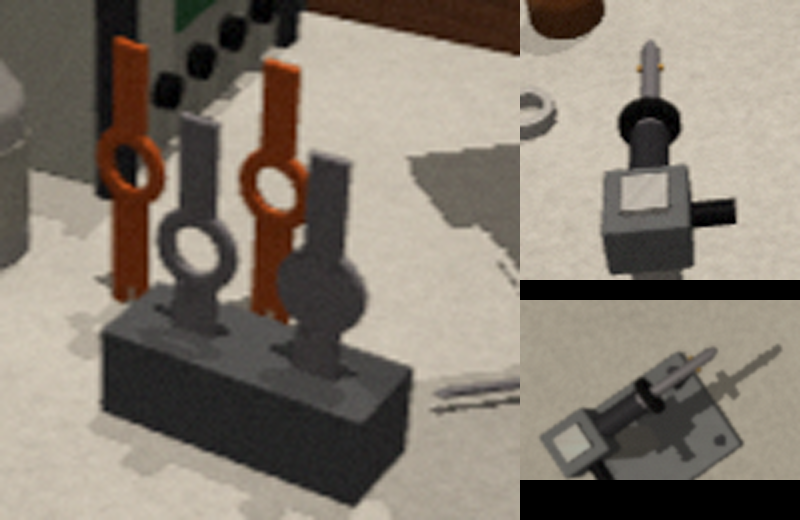

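The crop confirms it: the grey piece at side (349,190) shows an open bore, and its neighbour at (381,205) is a solid disc. The rack has a yaw of about -5°. Next I'll measure the peg.

```bash
python3 - <<'E'
from h import *
s=dict(np.load("side0.npz")); t=dict(np.load("top0.npz"))
for n,c in (("side",s),("top",t)):
    W=cloud(c)
    k=(abs(W[...,0]-.51)<.13)&(abs(W[...,1]-.2)<.13)
    # base plate
    m=k&(W[...,2]>.004)&(W[...,2]<.03); p=W[m]
    if n=="top":print(n,"plate",len(p),np.median(p[:,2]),cv2.minAreaRect((p[:,:2]*1000).astype(np.float32)))
    d=np.array([.61,-.79]); o=np.array([.4775,.2323])
    m=k&(W[...,2]>.145)&(W[...,2]<.21); p=W[m]
    # region beyond buffer
    for it in range(4):
        u=(p[:,:2]-o)@d; w=(p[:,:2]-o)@np.array([-d[1],d[0]])
        sel=(u>.06)&(abs(w)<.012)&(p[:,2]>.155)
        q=p[sel]; vx,vy,x,y=cv2.fitLine((q[:,:2]*1000).astype(np.float32),cv2.DIST_HUBER,0,.01,.01).ravel()
        d=np.array([vx,vy]); d*=np.sign(vx); o2=np.array([x,y])/1000
        o=o2-d*((o2-np.array([.4775,.2323]))@d)
    print(n,"dir",d,np.degrees(np.arctan2(d[1],d[0])),"line pt",o)
    u=(p[:,:2]-o)@d; w=(p[:,:2]-o)@np.array([-d[1],d[0]])
    for a in np.arange(-.02,.13,.006):
        q=(u>=a)&(u<a+.006)
        if q.sum(): print(f"  u {a*1000:.0f} n{q.sum()} w {w[q].min()*1e3:.1f}..{w[q].max()*1e3:.1f} z {p[q,2].min()*1e3:.1f}..{p[q,2].max()*1e3:.1f}")
    sel=abs(w)<.006; print(" umax",np.sort(u[sel])[-8:])
E
```

```text
side dir [ 0.5723004  -0.82004404] -55.089203 line pt [0.48168856 0.23522315]
  u -20 n152 w -41.5..18.6 z 154.0..188.3
  u -14 n107 w -41.4..19.0 z 168.0..188.1
  u -8 n76 w -20.5..19.3 z 168.4..187.0
  u -2 n53 w -20.3..19.5 z 167.5..184.1
  u 4 n16 w -7.5..5.9 z 175.3..179.8
  u 10 n45 w -9.8..9.1 z 169.5..179.3
  u 16 n42 w -9.7..9.6 z 169.0..178.7
  u 22 n44 w -9.7..9.6 z 169.3..178.5
  u 28 n46 w -9.6..8.0 z 168.7..177.7
  u 34 n29 w -9.6..8.3 z 168.6..178.7
  u 40 n184 w -15.2..15.5 z 155.8..184.5
  u 46 n35 w -15.3..14.0 z 171.4..184.6
  u 58 n8 w -2.4..3.4 z 171.4..174.2
  u 64 n17 w -3.6..3.6 z 169.2..173.9
  u 70 n16 w -3.5..3.9 z 169.9..174.4
  u 76 n17 w -3.5..3.9 z 169.3..172.7
  u 82 n19 w -4.5..7.3 z 167.7..172.7
  u 88 n25 w -6.1..7.3 z 167.2..173.1
  u 94 n15 w -4.4..4.3 z 167.0..172.4
  u 100 n12 w -4.2..4.4 z 166.8..172.6
  u 106 n3 w 0.0..3.0 z 169.2..170.3
 umax [0.10257021 0.10265902 0.10301741 0.10430661 0.10498681 0.1062867
 0.1080337  0.10949047]
top plate 3770 0.012702098335941936 ((509.639892578125, 200.05149841308594), (258.14453125, 259.93768310546875), 
[... 354 characters left out ...]
-8.1..10.7 z 167.7..180.0
  u 22 n52 w -8.3..10.9 z 167.6..181.6
  u 28 n51 w -8.9..11.2 z 170.2..182.0
  u 34 n51 w -8.4..10.5 z 167.7..179.4
  u 40 n48 w -14.3..16.5 z 166.2..184.9
  u 46 n109 w -14.2..16.5 z 155.8..186.8
  u 52 n24 w -3.4..6.2 z 168.3..175.2
  u 58 n24 w -3.6..5.5 z 146.4..175.5
  u 64 n31 w -3.7..5.4 z 146.8..177.0
  u 70 n29 w -4.0..6.0 z 147.7..174.2
  u 76 n28 w -3.7..5.1 z 158.4..174.6
  u 82 n27 w -5.6..8.0 z 168.9..174.6
  u 88 n31 w -5.7..7.2 z 165.5..175.4
  u 94 n24 w -4.6..5.3 z 168.4..176.5
  u 100 n22 w -4.5..5.0 z 169.7..175.0
  u 106 n6 w -2.4..1.7 z 169.5..172.2
 umax [0.10531412 0.10553794 0.10616275 0.10663782 0.10664261 0.1071669
 0.1078667  0.10791559]
```

```bash
python3 - <<'E'
from h import *
t=dict(np.load("top0.npz")); s=dict(np.load("side0.npz"))
for c in (t,s):
    W=cloud(c).reshape(-1,3); W=W[np.isfinite(W[:,0])]
    H=np.zeros((11,14))
    for i,x in enumerate(np.arange(.25,.8,.05)):
        for j,y in enumerate(np.arange(-.45,.25,.05)):
            q=W[(W[:,0]>=x)&(W[:,0]<x+.05)&(W[:,1]>=y)&(W[:,1]<y+.05)]
            H[i,j]=q[:,2].max()*1e3 if len(q) else -1
    print(H.astype(int))
from plant import r
st=r.get_state(); p=st["tcp_pos"]; R=cv2.Rodrigues(np.zeros(3))[0]
from scipy.spatial.transform import Rotation as Ro
R=Ro.from_euler("xyz",st["eef_rot"],degrees=True).as_matrix()
for T in ([.5583,-.2343,.245],): print(R.T@(np.array(T)-p))
E
```

```text
[[ 29  25   6   6   6   6   6   6   6   6   6   6   8   6]
 [ 29  30   7   7   6   7   6   6   6   6   6   6   6   6]
 [  6  28  22   6   6   6   6   6   6   7   6   6   6   6]
 [  6   6  20  60  59  59   6   6  20  23   6   5  15 184]
 [  5   6   7  59 188  61   6   6   7  23   6   6 182 190]
 [  6   5 176  60 186  57   6   6   7   5   6 173 186 184]
 [  6   7 176  59 187   5   7   7   8   6   6   6   6  15]
 [  5   5 176   6  56   6   7   7   5   6   7   6   7   6]
 [147   6 174   6   5   6   5   5   7   7  20  19   6  24]
 [150 121 173 114  33  35  34  35  64  65  18  18   6 163]
 [144 125 176 119  34  67 100 100  65  66   7   6   6 182]]
[[ 27  24   5   4   4   3   4   4 545   3   3   4   4   4]
 [ 28  28   4   4   5   4   4   4   3   4   3   3   4   4]
 [  4  27  20   3   4   4   3   4   3   3   3   4   3   3]
 [  4   3  18  56  57  58   4   3  19  19   4   3  15 183]
 [  3   4   3  57 184  57   4   3   4  19   3   4 180 188]
 [  4   3 175  58 184  56   4   3   4   3   3 170 184 184]
 [  2   3 174  57 185  46   3   4   4   4   4   2   3  13]
 [  3   4 174  53  56   5   3   4   3   3   3   4   3   4]
 [ 35   3 172   4   4   5   3   3   3   3  16  16   3  21]
 [147 112 171 116  31  32  31  32  62  62  16  17   3 160]
 [142   3 172 119  32  65  96  97  62  63   3   4   3 179]]
[-0.4195789   0.2384412   0.00062197]
```

>>> step_arm([
  [0.05,-0.05,0.0285,0,0.1],
  [0.05,-0.1,0.057,0,0.2],
  [0.05,-0.15,0.0855,0,0.3],
  [0.05,-0.2,0.114,0,0.4],
  [0.05,-0.25,0.1425,0,0.497],
])

```text
time_s: 1.42
tcp_pos: [0.4416, -0.3881, 0.2459]
eef_rot: [-180.0, 0.0, 174.7]
contact_force: [1.2, -1.0, -0.6]
gripper_width: 0.0505
```

```bash
cat >> h.py <<'E'
def to_tool(T,yaw=None):
    from plant import r
    from scipy.spatial.transform import Rotation as Ro
    st=r.get_state(); R=Ro.from_euler("xyz",st["eef_rot"],degrees=True).as_matrix()
    d=R.T@(np.array(T)-st["tcp_pos"]); 
    print("t",st["time_s"],"tcp",st["tcp_pos"].round(4),"rpy",st["eef_rot"].round(2),"F",st["contact_force"].round(1),"w",round(st["gripper_width"],4))
    print("shift",d.round(4), "turn",None if yaw is None else round(-np.radians((yaw-st["eef_rot"][2]+180)%360-180),4))
E
python3 -c "
from h import *
to_tool([.5583,-.2343,.245],174.9)"
```

```text
t 1.425 tcp [ 0.4416 -0.3881  0.2459] rpy [-1.7999e+02  3.0000e-02  1.7470e+02] F [ 1.2 -1.  -0.6] w 0.0505
shift [-0.102   0.164   0.0009] turn -0.0035
```

>>> step_arm([
  [0.05,-0.03,0.045,0,0],
  [0.05,-0.06,0.095,0,0],
  [0.05,-0.09,0.145,0,0],
  [0.05,-0.102,0.164,0,0],
  [0.05,-0.102,0.164,0,0],
])

```text
time_s: 2.05
tcp_pos: [0.5576, -0.2343, 0.2454]
eef_rot: [-180.0, -0.0, 175.0]
contact_force: [-0.4, -0.6, -0.6]
gripper_width: 0.05
```

```bash
python3 -c "
from h import *
from plant import capture
c=capture('wrist'); cv2.imwrite('pics/w1.png',c['image'][:,:,::-1]); print(c['fx'],c['pose'].round(3).tolist())
W=cloud(c); m=(W[...,2]>.15)&(W[...,2]<.195)&(abs(W[...,0]-.558)<.03)&(abs(W[...,1]+.234)<.03); p=W[m]; print(len(p),p.mean(0),p.min(0),p.max(0))
to_tool([.5583,-.2343,.163],174.9)"
```

```text
382.2664041918422 [[0.087, 0.949, 0.302, 0.475], [0.996, -0.084, -0.025, -0.227], [0.001, 0.304, -0.953, 0.384], [0.0, 0.0, 0.0, 1.0]]
532 [ 0.55319165 -0.23538241  0.17796023] [ 0.54545903 -0.23942352  0.15032538] [ 0.56756946 -0.23191084  0.18441231]
t 2.1 tcp [ 0.5569 -0.2352  0.2454] rpy [-1.8000e+02 -2.0000e-02  1.7495e+02] F [-0.2 -0.1 -0.9] w 0.0499
shift [-0.0013  0.001   0.0824] turn 0.0009
```

View pics/w1.png

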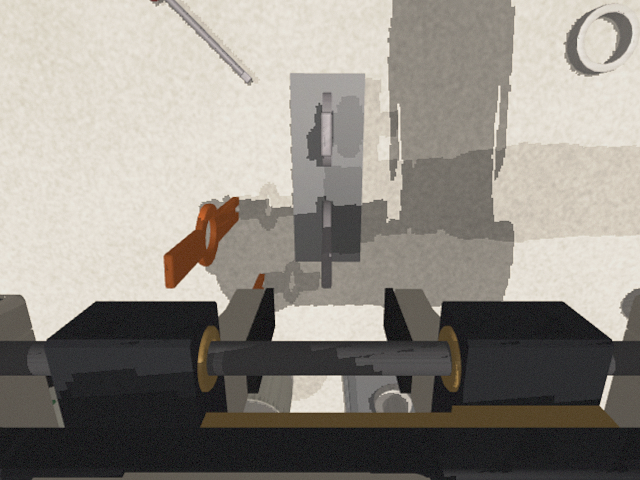

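The wrist view shows the key's tab at columns ~320–332, rows 200–288. It sits between the open fingers, whose pads are at columns 275 and 390. The blank's top is at (327,130) and the orange look-alike at (205,240), both clear. I'll descend and grip.

>>> step_arm([
  [0.05,-0.001,0.0005,0.04,0],
  [0.05,-0.001,0.0005,0.07,0],
  [0.05,-0.001,0.0005,0.0805,0],
  [0.03,-0.001,0.0005,0.0805,0],
  [0.0,-0.001,0.0005,0.0805,0],
], newtons=35)

```text
time_s: 2.72
tcp_pos: [0.5585, -0.2356, 0.1665]
eef_rot: [-180.0, 0.1, 174.9]
contact_force: [-0.2, 0.4, 0.2]
gripper_width: 0.0351
```

>>> step_arm([
  [0.0,0,0,0,0],
  [0.0,0,0,0,0],
  [0.0,0,0,0,0],
])

```text
time_s: 3.1
tcp_pos: [0.558, -0.235, 0.1654]
eef_rot: [-180.0, 0.0, 174.9]
contact_force: [-1.0, -4.6, 1.6]
gripper_width: 0.0058
```

>>> step_arm([
  [0.0,0,0,-0.01,0],
  [0.0,0,0,-0.03,0],
  [0.0,0,0,-0.05,0],
  [0.0,0,0,-0.07,0],
  [0.0,0,0,-0.07,0],
])

```text
time_s: 3.72
tcp_pos: [0.5587, -0.2351, 0.2369]
eef_rot: [-180.0, 0.2, 174.9]
contact_force: [-0.4, 0.1, -1.7]
gripper_width: 0.006
```

>>> step_arm([
  [0.0,0,0,0,0],
])

```text
time_s: 3.85
tcp_pos: [0.5574, -0.2347, 0.2343]
eef_rot: [180.0, -0.1, 174.9]
contact_force: [-0.1, -0.2, -1.9]
gripper_width: 0.0058
```

```bash
python3 -c "
from h import *
from plant import capture
c=capture('side'); cv2.imwrite('pics/s2.png',c['image'][:,:,::-1])
W=cloud(c); im=c['image'].astype(int); sat=im.max(-1)-im.min(-1)
m=(W[...,2]>.05)&(W[...,2]<.2)&(abs(W[...,0]-.558)<.03)&(abs(W[...,1]+.234)<.03)&(sat<40); p=W[m]
print(len(p)); 
mm=np.zeros((480,640),np.uint8); mm[m]=255
for a in np.arange(.05,.2,.01):
  q=p[(p[:,2]>=a)&(p[:,2]<a+.01)]
  if len(q): print(round(a,3),len(q),q.mean(0).round(4),q[:,0].min().round(4),q[:,0].max().round(4))
d=np.array([np.cos(np.radians(-54.5)),np.sin(np.radians(-54.5))])
tip=np.array([.543,.1463]); A=tip+d*.035
print(A); to_tool([A[0],A[1],.2354],-144.5)"
```

```text
1018
0.05 415 [ 0.5585 -0.2324  0.0552] 0.5281 0.5878
0.07 3 [ 0.5556 -0.2333  0.079 ] 0.5507 0.5631
0.08 36 [ 0.5589 -0.2308  0.0855] 0.5464 0.5709
0.09 39 [ 0.5571 -0.2307  0.0956] 0.5454 0.5708
0.1 44 [ 0.5583 -0.2304  0.1053] 0.5465 0.571
0.11 49 [ 0.5578 -0.2306  0.1153] 0.5453 0.5722
0.12 46 [ 0.5575 -0.2313  0.1248] 0.5463 0.5712
0.13 52 [ 0.5575 -0.2307  0.1349] 0.5453 0.5729
0.14 45 [ 0.5572 -0.2309  0.1449] 0.5461 0.5701
0.15 56 [ 0.5583 -0.2307  0.1554] 0.5414 0.5752
0.16 66 [ 0.5593 -0.2312  0.1643] 0.5348 0.5824
0.17 46 [ 0.5555 -0.231   0.1752] 0.5342 0.5819
0.18 61 [ 0.558  -0.2313  0.1857] 0.5356 0.5828
0.19 60 [ 0.5554 -0.2307  0.1945] 0.5396 0.5744
[0.5633246  0.11780596]
t 3.9 tcp [ 0.5573 -0.2348  0.234 ] rpy [ 1.7998e+02 -9.0000e-02  1.7488e+02] F [ 0.2  0.2 -2. ] w 0.0058
shift [ 0.0255  0.3517 -0.0012] turn -0.7089
```

View pics/s2.png

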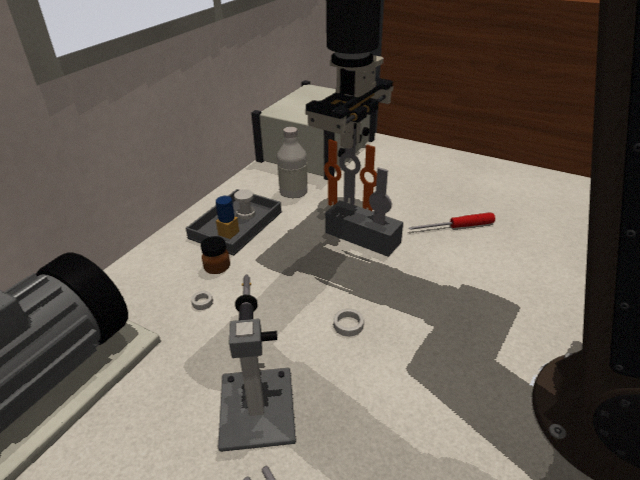

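The side picture shows the key held upright by its tab, with the eye at (349,162). The blank is still in its slot at (381,205). Next I carry the key to the front of the peg.

>>> step_arm([
  [0.0,0.002,0.03,0,-0.1],
  [0.0,0.005,0.07,0,-0.25],
  [0.0,0.008,0.115,0,-0.4],
  [0.0,0.012,0.16,0,-0.56],
  [0.0,0.015,0.2,0,-0.709],
])

```text
time_s: 4.53
tcp_pos: [0.5601, -0.033, 0.2341]
eef_rot: [180.0, -0.1, -144.2]
contact_force: [0.5, -0.1, -2.6]
gripper_width: 0.0059
```

```bash
python3 -c "
from h import *
to_tool([.5633,.1178,.2300],-144.5)"
```

```text
t 4.525 tcp [ 0.5601 -0.033   0.2341] rpy [ 1.7996e+02 -8.0000e-02 -1.4419e+02] F [ 0.5 -0.1 -2.6] w 0.0059
shift [-0.0908  0.1204  0.004 ] turn 0.0055
```

>>> step_arm([
  [0.0,-0.025,0.035,0,0],
  [0.0,-0.05,0.07,0.002,0],
  [0.0,-0.075,0.1,0.004,0],
  [0.0,-0.0908,0.1204,0.004,0],
  [0.0,-0.0908,0.1204,0.004,0],
])

```text
time_s: 5.15
tcp_pos: [0.5643, 0.1178, 0.2298]
eef_rot: [180.0, -0.1, -144.4]
contact_force: [1.5, -0.2, -1.8]
gripper_width: 0.0058
```

>>> step_arm([
  [0.0,0,0,0,0],
  [0.0,0,0,0,0],
])

```text
time_s: 5.4
tcp_pos: [0.5646, 0.1154, 0.2308]
eef_rot: [180.0, -0.0, -144.5]
contact_force: [0.6, -0.2, -2.8]
gripper_width: 0.0057
```

```bash
cat > look.py <<'E'
import sys
from h import *
from plant import capture
n=sys.argv[1]
out=[]
for cam,(u,v,w) in (("side",(180,220,130)),("top",(100,200,140))):
    c=capture(cam); np.savez(f"{cam}{n}.npz",**c)
    out.append(cv2.resize(c["image"][v:v+w,u:u+w,::-1],(400,400),interpolation=cv2.INTER_CUBIC))
cv2.imwrite(f"pics/l{n}.png",np.hstack(out))
to_tool([.5633,.1178,.2300],-144.5)
E
python3 look.py 3
```

```text
t 5.5 tcp [0.5647 0.1155 0.231 ] rpy [ 1.8000e+02 -1.0000e-02 -1.4455e+02] F [-0.  -0.4 -2.4] w 0.0058
shift [-0.0002  0.0027  0.001 ] turn -0.0008
```

View pics/l3.png

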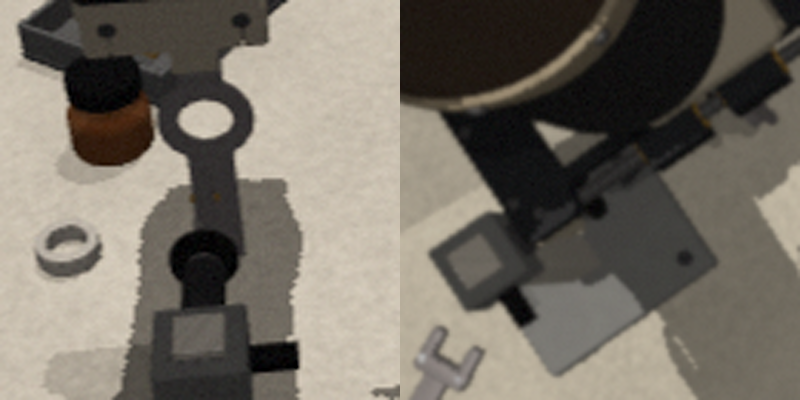

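```bash
cat > rel.py <<'E'
from h import *
from scipy.optimize import least_squares
a=np.radians(-54.5); d=np.array([np.cos(a),np.sin(a)]); n=np.array([-d[1],d[0]]); o=np.array([.48,.234])
s=dict(np.load("side0.npz")); W=cloud(s).reshape(-1,3); p=W[np.isfinite(W[:,0])]
def peg(p):
    u=(p[:,:2]-o)@d; w=(p[:,:2]-o)@n; m=(u>.055)&(u<.1)&(abs(w)<.009)&(p[:,2]>.162)
    m&=~((u>.079)&(u<.095)&(abs(w)>.005))
    u,w,z=u[m],w[m],p[m,2]
    f=lambda q: np.hypot((w-q[0]-q[2]*(u-.08)),z-q[1]-q[3]*(u-.08))-.005
    r=least_squares(f,[0,.168,0,0],loss="soft_l1",f_scale=.001); return r.x,np.std(r.fun),m.sum()
print("side peg w,z,slopes",peg(p))
t=dict(np.load("top0.npz")); Wt=cloud(t).reshape(-1,3); print("top peg",peg(Wt[np.isfinite(Wt[:,0])]))
import sys
s3=dict(np.load(f"side{sys.argv[1]}.npz")); W=cloud(s3).reshape(-1,3); p=W[np.isfinite(W[:,0])]
u=(p[:,:2]-o)@d; w=(p[:,:2]-o)@n; m=(abs(u-float(sys.argv[2]))<.012)&(abs(w)<.04)&(p[:,2]>.13)&(p[:,2]<.193)
u,w,z=u[m],w[m],p[m,2]; print("key u med",np.median(u),m.sum(), "yaw slope",np.polyfit(w,u,1))
for lo in np.arange(.13,.2,.005):
    q=(z>=lo)&(z<lo+.005)
    if q.any(): print(round(lo,3),q.sum(),(w[q].min()*1e3).round(1),(w[q].max()*1e3).round(1),"gap",np.diff(np.sort(w[q])).max().round(4)*1e3)
# ring fit: maximise pts in annulus
best=max(((( (rr>.0145)&(rr<.0245)).sum()-2*(rr<.0135).sum(),cw,cz) for cw in np.arange(-.012,.0121,.0005) for cz in np.arange(.155,.185,.0005) for rr in [np.hypot(w-cw,z-cz)]))
print("ring",best)
E
python3 rel.py 3 .143
```

```text
side peg w,z,slopes (array([ 0.00154739,  0.16736865,  0.00218453, -0.01183899]), np.float64(0.0007221804227592322), np.int64(103))
top peg (array([ 0.00057923,  0.16840313,  0.01802127, -0.01762959]), np.float64(0.0010592789764695475), np.int64(181))
key u med 0.14270468023821936 548 yaw slope [-0.00427816  0.14281   ]
0.13 18 -9.6 13.0 gap 11.2
0.135 25 -10.1 12.6 gap 8.0
0.14 36 -10.5 12.3 gap 1.7
0.145 40 -10.7 13.3 gap 1.8
0.15 48 -14.5 17.4 gap 1.6
0.155 67 -19.7 21.2 gap 1.7
0.16 46 -21.8 23.7 gap 19.0
0.165 38 -22.2 24.8 gap 26.599999999999998
0.17 37 -22.6 26.0 gap 27.900000000000002
0.175 37 -22.7 23.8 gap 26.599999999999998
0.18 45 -21.6 23.3 gap 9.299999999999999
0.185 76 -18.9 19.7 gap 1.6
0.19 35 -11.7 17.7 gap 2.9
ring (np.int64(399), np.float64(0.0010000000000000113), np.float64(0.1715))
```

The eye and peg are aligned sideways within 0.5 mm. The eye is about 4 mm above the peg axis, so I lower it 8 mm and enter.

>>> step_arm([
  [0.0,0,0.0,0.005,0],
  [0.0,0,0.01,0.008,0],
  [0.0,0,0.025,0.008,0],
  [0.0,0,0.037,0.008,0],
  [0.0,0,0.045,0.008,0],
])

```text
time_s: 6.12
tcp_pos: [0.5381, 0.154, 0.2233]
eef_rot: [-180.0, 0.0, -144.4]
contact_force: [-0.4, -0.6, -1.3]
gripper_width: 0.0057
```

>>> step_arm([
  [0.0,0,0.005,0,0],
  [0.0,0,0.005,0,0],
])

```text
time_s: 6.38
tcp_pos: [0.5355, 0.1573, 0.2232]
eef_rot: [-180.0, 0.0, -144.5]
contact_force: [0.2, -0.1, -1.9]
gripper_width: 0.0057
```

```bash
python3 look.py 4; python3 rel.py 4 .093|tail -3
```

```text
t 6.475 tcp [0.5358 0.1569 0.2231] rpy [-179.99    0.   -144.48] F [ 0.4 -0.7 -2. ] w 0.0057
shift [ 0.0004 -0.0478 -0.0069] turn 0.0003
side peg w,z,slopes (array([ 0.00154739,  0.16736865,  0.00218453, -0.01183899]), np.float64(0.0007221804227592322), np.int64(103))
top peg (array([ 0.00057923,  0.16840313,  0.01802127, -0.01762959]), np.float64(0.0010592789764695475), np.int64(181))
key u med 0.09162255684368384 553 yaw slope [-0.0043886   0.09170699]Traceback (most recent call last):
  File "rel.py", line 19, in <module>
    if q.any(): print(round(lo,3),q.sum(),(w[q].min()*1e3).round(1),(w[q].max()*1e3).round(1),"gap",np.diff(np.sort(w[q])).max().round(4)*1e3)
                                                                                                    ~~~~~~~~~~~~~~~~~~~~~~~~~~^^
    return umr_maximum(a, axis, None, out, keepdims, initial, where)
ValueError: zero-size array to reduction operation maximum which has no identity
```

View pics/l4.png

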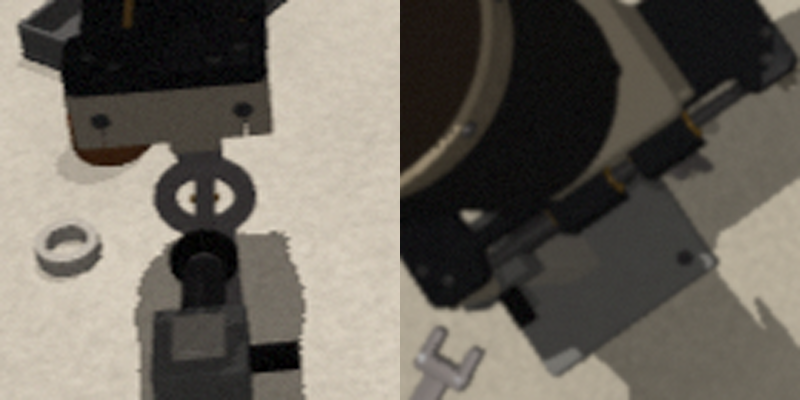

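The side crop (left half) shows the peg passing through the eye, laterally centred at crop (205,195). Next I feel downward for the peg.

>>> step_arm([
  [0.0,0,0,0.001,0],
  [0.0,0,0,0.002,0],
  [0.0,0,0,0.003,0],
  [0.0,0,0,0.0035,0],
  [0.0,0,0,0.0035,0],
])

```text
time_s: 7.1
tcp_pos: [0.5357, 0.1569, 0.2195]
eef_rot: [-180.0, -0.0, -144.5]
contact_force: [-0.4, -0.5, -1.8]
gripper_width: 0.0062
```

>>> step_arm([
  [0.0,0,0.006,0,0],
  [0.0,0,0.012,0,0],
  [0.0,0,0.018,0,0],
  [0.0,0,0.02,0,0],
  [0.0,0,0.02,0,0],
])

```text
time_s: 7.72
tcp_pos: [0.524, 0.1735, 0.2196]
eef_rot: [180.0, 0.0, -144.5]
contact_force: [-0.5, -0.7, -2.4]
gripper_width: 0.0057
```

>>> step_arm([
  [0.0,0,0,0.0005,0],
  [0.0,0,0,0.001,0],
  [0.0,0,0,0.001,0],
])

```text
time_s: 8.1
tcp_pos: [0.5241, 0.1731, 0.2185]
eef_rot: [180.0, -0.0, -144.5]
contact_force: [0.8, -0.4, -2.4]
gripper_width: 0.0056
```

>>> step_arm([
  [0.0,0,0,0.0007,0],
  [0.0,0,0,0.0007,0],
])

```text
time_s: 8.35
tcp_pos: [0.5241, 0.1732, 0.2179]
eef_rot: [-180.0, 0.0, -144.5]
contact_force: [-0.3, 0.0, -2.4]
gripper_width: 0.0058
```

>>> step_arm([
  [0.0,0,0,0.0007,0],
  [0.0,0,0,0.0007,0],
])

```text
time_s: 8.6
tcp_pos: [0.5242, 0.1733, 0.2176]
eef_rot: [-180.0, 0.0, -144.5]
contact_force: [-0.7, -0.6, 1.0]
gripper_width: 0.0058
```

>>> step_arm([
  [0.0,0,0,0.0007,0],
  [0.0,0,0,0.0007,0],
])

```text
time_s: 8.85
tcp_pos: [0.5243, 0.1733, 0.2173]
eef_rot: [-180.0, 0.1, -144.5]
contact_force: [-2.1, -0.6, 6.0]
gripper_width: 0.006
```

I have peg contact at TCP z ≈ 0.2177. I back up to about 0.3 mm clear and slide in.

>>> step_arm([
  [0.0,0,0,-0.0013,0],
  [0.0,0,0.006,-0.0013,0],
  [0.0,0,0.012,-0.0013,0],
  [0.0,0,0.017,-0.0013,0],
  [0.0,0,0.017,-0.0013,0],
])

```text
time_s: 9.48
tcp_pos: [0.5138, 0.1878, 0.2177]
eef_rot: [180.0, 0.0, -144.5]
contact_force: [-1.4, 1.0, -0.3]
gripper_width: 0.0059
```

>>> step_arm([
  [0.0,0,0.001,0,0],
  [0.0,0,0.002,0,0],
  [0.0,0,0.003,0,0],
  [0.0,0,0.003,0,0],
])

```text
time_s: 9.98
tcp_pos: [0.5124, 0.1895, 0.2177]
eef_rot: [180.0, -0.0, -144.5]
contact_force: [0.2, -0.7, -1.1]
gripper_width: 0.0057
```

>>> step_arm([
  [0.0,0,0.001,0,0],
  [0.0,0,0.001,0,0],
])

```text
time_s: 10.22
tcp_pos: [0.5118, 0.1904, 0.2177]
eef_rot: [180.0, -0.0, -144.5]
contact_force: [0.6, -0.2, -0.4]
gripper_width: 0.0059
```

>>> step_arm([
  [0.0,0,0.001,0,0],
  [0.0,0,0.001,0,0],
])

```text
time_s: 10.48
tcp_pos: [0.5113, 0.1912, 0.2177]
eef_rot: [180.0, -0.0, -144.5]
contact_force: [1.0, 0.2, -0.7]
gripper_width: 0.0058
```

>>> step_arm([
  [0.0,0,0.001,0,0],
  [0.0,0,0.001,0,0],
])

```text
time_s: 10.72
tcp_pos: [0.5108, 0.1918, 0.2178]
eef_rot: [-180.0, -0.0, -144.5]
contact_force: [2.0, -1.1, -0.5]
gripper_width: 0.0059
```

>>> step_arm([
  [0.0,0,0.001,0,0],
  [0.0,0,0.001,0,0],
])

```text
time_s: 10.98
tcp_pos: [0.5103, 0.1926, 0.2178]
eef_rot: [-180.0, -0.0, -144.5]
contact_force: [2.7, -3.4, -2.7]
gripper_width: 0.0058
```

>>> step_arm([
  [0.0,0,0.0008,0,0],
  [0.0,0,0.0008,0,0],
])

```text
time_s: 11.22
tcp_pos: [0.5099, 0.1931, 0.2178]
eef_rot: [-180.0, -0.0, -144.5]
contact_force: [4.5, -4.7, -2.3]
gripper_width: 0.006
```

```bash
python3 look.py 5; python3 -c "
import cv2,numpy as np
c=np.load('side5.npz'); cv2.imwrite('pics/l5b.png',cv2.resize(c['image'][255:355,200:300,::-1],(600,600),interpolation=cv2.INTER_CUBIC))"
```

```text
t 11.325 tcp [0.5099 0.1931 0.2178] rpy [-1.7996e+02 -1.0000e-02 -1.4449e+02] F [ 4.3 -4.2 -2.2] w 0.0059
shift [ 0.0003 -0.0923 -0.0122] turn 0.0002
```

View pics/l5b.png

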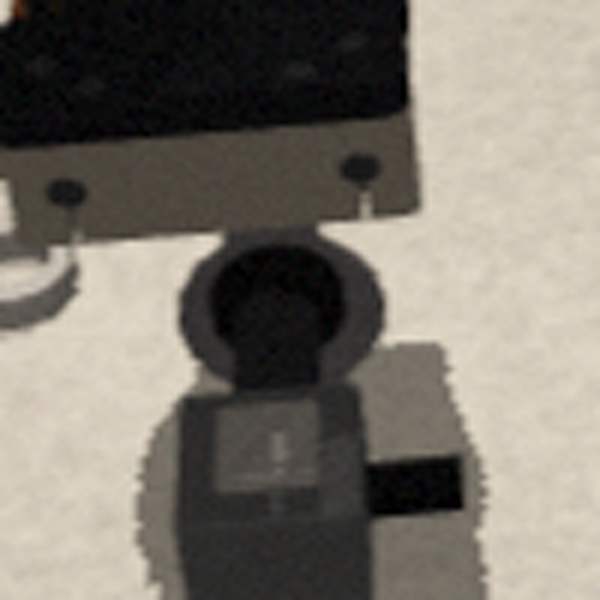

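```bash
python3 -c "
from plant import capture
import cv2
c=capture('wrist'); cv2.imwrite('pics/w5.png',c['image'][:,:,::-1])"
```

```text
(no output)
```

View pics/w5.png

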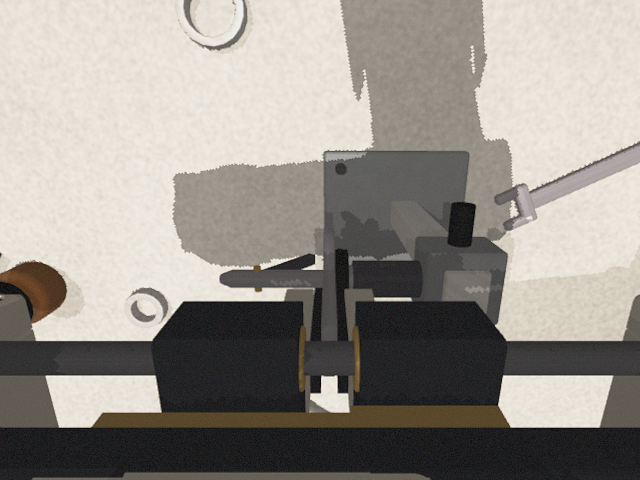

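```bash
python3 -c "
from h import *
from plant import capture
c=capture('wrist'); np.savez('wrist6.npz',**c)
a=np.radians(-54.5); d=np.array([np.cos(a),np.sin(a)]); o=np.array([.481,.2346])
for tip in (.107,.109):
 for ang in (48,42,36,30,24):
  t=np.radians(ang); u=tip-.02; e=np.r_[o+d*(u-.042*np.cos(t)),.167-.042*np.sin(t)]; pv=np.r_[o+d*u,.167]
  print(tip,ang,[round(float(x)) for x in proj(c,pv)],[round(float(x)) for x in proj(c,e)],'tip',[round(float(x)) for x in proj(c,np.r_[o+d*tip,.167])])
im=c['image'][230:310,210:350,::-1]; cv2.imwrite('pics/w6.png',cv2.resize(im,(800,457),interpolation=cv2.INTER_CUBIC))
"
```

```text
0.107 48 [260, 281] [314, 261] tip [223, 281]
0.107 42 [260, 281] [319, 262] tip [223, 281]
0.107 36 [260, 281] [324, 264] tip [223, 281]
0.107 30 [260, 281] [328, 267] tip [223, 281]
0.107 24 [260, 281] [331, 269] tip [223, 281]
0.109 48 [256, 281] [311, 261] tip [219, 281]
0.109 42 [256, 281] [316, 262] tip [219, 281]
0.109 36 [256, 281] [320, 264] tip [219, 281]
0.109 30 [256, 281] [324, 267] tip [219, 281]
0.109 24 [256, 281] [328, 269] tip [219, 281]
```

View pics/w6.png

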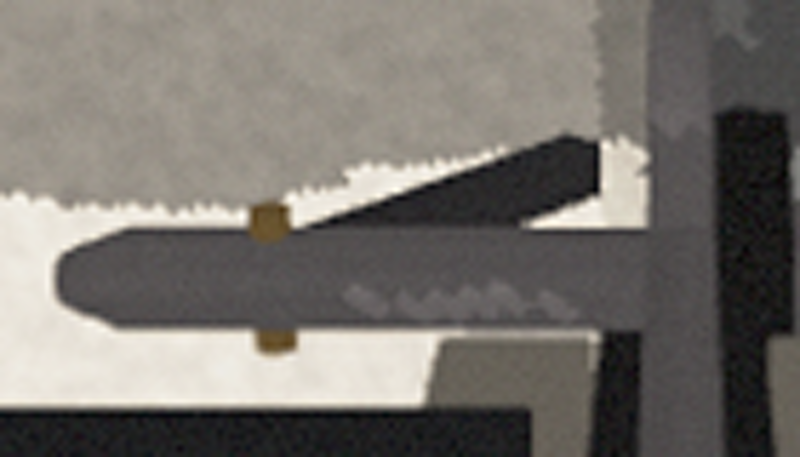

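The wrist crop shows the flap with its pivot at wrist (257,278) and its end at (313,258). That matches a fully dropped flap (48° predicts columns 311–314), with a visible gap to the key's ring at column 324. Now I ease off the buffer, set the rim on the peg and release.

>>> step_arm([
  [0.0,0,-0.001,0,0],
  [0.0,0,-0.002,0,0],
  [0.0,0,-0.0025,0,0],
  [0.0,0,-0.0025,0.0003,0],
  [0.0,0,-0.0025,0.0003,0],
], newtons=5)

```text
time_s: 12.05
tcp_pos: [0.5111, 0.1916, 0.2176]
eef_rot: [180.0, 0.0, -144.5]
contact_force: [0.6, -1.6, 1.7]
gripper_width: 0.0061
```

>>> step_arm([
  [0.012,0,0,0,0],
  [0.02,0,0,0,0],
  [0.03,0,0,0,0],
  [0.03,0,0,0,0],
])

```text
time_s: 12.55
tcp_pos: [0.5111, 0.1915, 0.2174]
eef_rot: [180.0, 0.0, -144.5]
contact_force: [-0.1, -0.2, 0.2]
gripper_width: 0.0292
```

```bash
python3 -c "
from h import *
from plant import capture
c=capture('wrist'); im=c['image'][200:440,160:480,::-1]; cv2.imwrite('pics/w7.png',cv2.resize(im,(800,600),interpolation=cv2.INTER_CUBIC)); to_tool([0.5,.2,.3])
"
```

```text
t 12.6 tcp [0.5111 0.1914 0.2174] rpy [ 180.      0.   -144.49] F [-0.1 -0.7  0.1] w 0.0293
shift [ 0.0041  0.0134 -0.0826] turn None
```

View pics/w7.png

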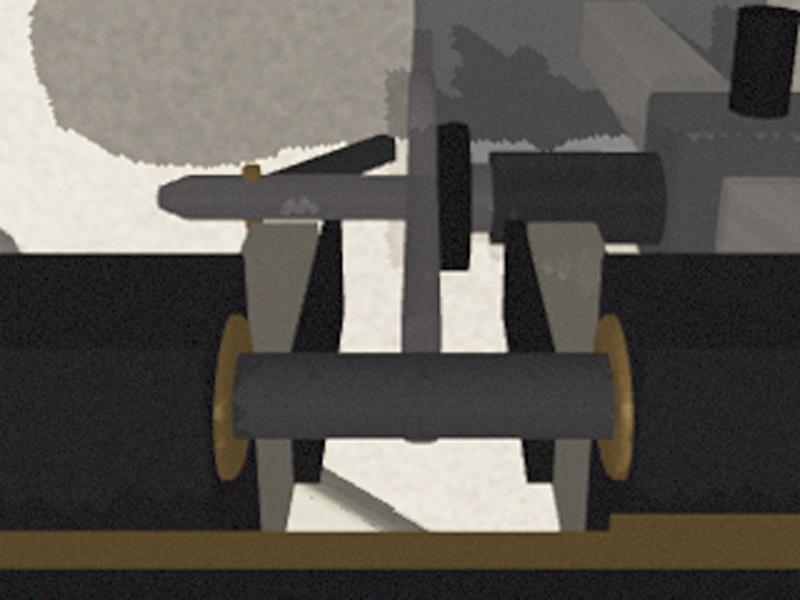

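The wrist view shows the key free between the fingers (tab at crop column 420). It hangs upright between the dropped flap, whose end is at (390,148), and the buffer at (455,190). I retreat straight up.

>>> step_arm([
  [0.03,0,0,-0.02,0],
  [0.03,0,0,-0.05,0],
  [0.03,0,0,-0.08,0],
  [0.03,0,0,-0.1,0],
  [0.03,0,0,-0.1,0],
])

```text
time_s: 13.22
tcp_pos: [0.5118, 0.1918, 0.3191]
eef_rot: [-180.0, 0.2, -144.5]
contact_force: [-0.5, -0.2, -0.5]
gripper_width: 0.0298
```

>>> step_arm([
  [0.03,0.05,0,0,0],
  [0.03,0.1,0,0,0],
  [0.03,0.14,0,0,0],
  [0.03,0.14,0,0,0],
  [0.03,0.14,0,0,0],
])

```text
time_s: 13.85
tcp_pos: [0.3972, 0.1102, 0.3172]
eef_rot: [180.0, 0.0, -144.5]
contact_force: [-0.3, 0.2, 0.2]
gripper_width: 0.0299
```

```bash
python3 look.py 8; python3 - <<'E'
from h import *
from plant import capture
s=dict(np.load("side8.npz")); W=cloud(s).reshape(-1,3); p=W[np.isfinite(W[:,0])]
a=np.radians(-54.5); d=np.array([np.cos(a),np.sin(a)]); n=np.array([-d[1],d[0]]); o=np.array([.481,.2346])
u=(p[:,:2]-o)@d; w=(p[:,:2]-o)@n; m=(abs(u-.05)<.02)&(abs(w)<.03)&(p[:,2]>.188)
print("tab",m.sum(),np.median(u[m]),np.median(w[m]),p[m,2].max())
c=capture('wrist'); cv2.imwrite('pics/w8.png',c['image'][:,:,::-1])
from plant import spotter
print([(x['p'],x['location']) for x in spotter.tip_of('side','blank')+spotter.tip_of('top','blank')+spotter.tip_of('side','key_eye')])
E
```

```text
t 13.95 tcp [0.3976 0.1105 0.317 ] rpy [-1.8000e+02 -5.0000e-02 -1.4449e+02] F [-0.2 -0.3  0.2] w 0.0297
shift [-0.1392 -0.0903  0.0869] turn 0.0003
tab 470 0.04984888705217955 0.0006563493607165904 0.23690724141375247
[(0.17, [0.5082, 0.1906, 0.1527]), (0.8, [0.4881, -0.228, 0.0148]), (0.55, [0.5112, 0.1915, 0.0611]), (0.94, [0.5122, 0.1915, 0.1562])]
```

View pics/w8.png

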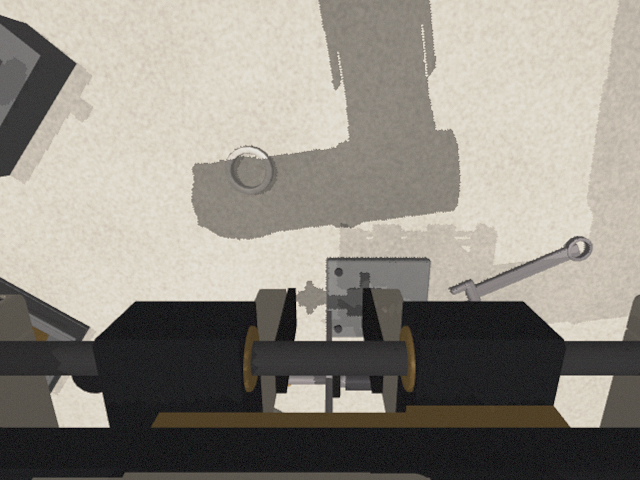

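View pics/l8.png

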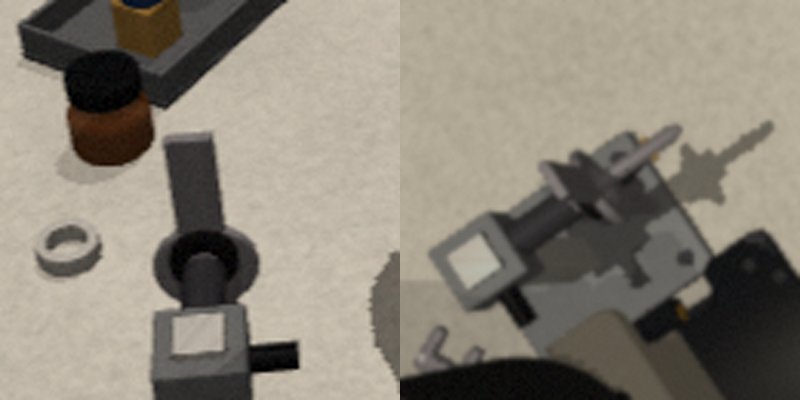

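The side and top views show the key hanging upright on the peg next to the buffer, with the robot clear of it. The blank is still in its slot. I'm handing in.

```bash
python3 -c "
from plant import workorder; print(workorder.close_job())"
```

```text
the job is handed in; nothing more can be done
None
```

The key is hanging freely on the peg with the flap down behind it, and the job was handed in at about 14 s (no verdict is reported).

**What I did:** I took the grey key with the round eye from its slot and lifted its eye to about 175 mm. After turning the key about 41° I slid the eye onto the peg. Feeling for the peg pushed about 8.5 N onto it. I then pressed the buffer to about 6 N until the wrist view showed the flap dropped. After that I eased back 2.5 mm, set the rim on the peg, released and backed away. These forces are from the wrist readings at the end of each move; the limit was 25 N.

**Last checks:**
- **Flap:** its end showed at the image position expected for fully down, with a visible gap to the key. I last saw this after release but before backing the arm away, because the final pictures do not show the flap clearly.
- **Key:** upright and about 0.7 mm off sideways. The network put the eye centre at 156 mm high, and I estimate it about 50–53 mm out from the stand's origin.
- **Robot:** clear of everything, with no contact force.
- **Blank:** the best top-camera report put it within about 6 mm of its first report. That is inside the combined error of two readings.

**Not confirmed or in disagreement:**
- I did not measure the flap angle as the eye passed under it, so the lift in step 2 is inferred from the flap ending up behind the eye.
- The network also reported "blank" at the hanging key (0.17 from the side camera, 0.55 from the top). I took these as confusion, since the hanging key plainly shows an open eye.

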